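Index the badge press to the loaded die

TASK

Turn the round die table of the badge press one position by its upright black post, so that the die holding the domed badge shell (not the die with the flat pin-back) clicks into place under the ram. Leave the shell lying in its die, and let go of the press.

Things in the scene. Friction and masses are not known exactly. Their poses are not given: they have to be found in the camera images.
- shell_center (a point): Point on the axis of the domed badge shell, 5 mm above its underside: a loose steel disc 44 mm across, 11.5 mm high, convex side up, lying in a die (cup 60 mm across, rim 89 mm above the desk) 75 mm from the die table's axis, at the start 60 degrees to the left or right of the ram. The die on the other side holds a flat pin-back 44 mm across. Spares on the desk do not matter.
- ram (a point): Fixed point on the ram's vertical axis, 89 mm above the desk: where the shell's point lies once under the ram. Ram: steel cylinder 50 mm across, flat face 126 mm above the desk, on an arm (top 210 mm) from a column on the side away from the robot. Frame: x points level from the die table's axis to the ram, z up; the table's axis is 75 mm along -x. The press is fixed; place and yaw vary.
- post_grip (a point): Point on the axis of the turning post, 122 mm above the desk: an upright black round post, 20 mm diameter, top at 142 mm, standing on the die table 85 mm from its axis. At the start it is diametrically opposite the ram, on the robot's side; it turns with the table. Within 60 mm of it nothing else on the press is higher than 96 mm.
- die_table (a joint): Angle of the die table (224 mm disc, upper face 75 mm above the desk) about its vertical axis: 0 at the start, positive anticlockwise seen from above, stops at +-2.3 rad. A detent holds it every 60 degrees (1.047 rad): let go within about 25 degrees of a position, it swings into it by itself and stays. Turning past a detent takes about 0.25 N m (3 N at the post).
Not all that is in view belongs to the job. Leave any blue or green look-alike of the part that bears shell_center alone.

How it is judged:
By the outcome, as a careful person would: the job done as asked, in the order asked, and still so for the second after the job is handed in, with the robot touching nothing.
It also fails if it takes over 32 s, if anything falls off the work surface, if the arm or the gripper's body presses on something with over 40 N, if the wrist force passes 120 N, or if a joint passes its speed limit or range.

ROBOT

A 6-joint arm with a two-finger parallel gripper is mounted at the origin on the work surface. World frame = base frame: x ahead of the robot, y to its left, z up, the work surface at z = 0. Lengths are in m, angles in rad, forces in N, time in s.
With the tool pointing down it reaches from about 0.25 to 0.725 m from the base axis. Payload 4 kg.
Tool frame: the origin (TCP) lies midway between the tips of the shut fingers; the grasp point (between the pads) lies 19 mm behind it; x points along the fingers, y is the direction in which the jaws open and shut, and the axes are right-handed (so a half turn about x gives the same grasp; the last joint's range is limited). The gripper opens to 85 mm and grips with 20 to 120 N. Pads are 22 mm wide; open, the fingers measure 114 mm over their backs; the gripper's body (76 mm by 85 mm) begins 54 mm behind the grasp point. The pads swing forward as they close: fully open they stand 13 mm farther back than shut.
Start: joints at [1.294, 0.241, 0.005, 1.335, 0, 1.571], TCP at [0.137, 0.481, 0.231] pointing down, gripper open.
Joint ranges: [-2.72, 2.72], [-1.05, 1.87], [-1.09, 1.28], [-1.99, 2.15], [-1.42, 1.44], [-3.14, 3.14]. Speed limits (rad/s): [2.79, 2.79, 3.14, 3.14, 3.14, 3.14].

INTERFACE

Orientations are given as a unit quaternion [x, y, z, w].
In Python, from plant import env gives the robot as it stands. The module is installed in compiled form; this text tells all that it offers. Calls block until the motion is done:
- env.reach(position, orientation): joint-space move of the TCP to a pose.
- env.line_to(position, rotation=None, vel=0.15, threshold=None): straight line of the TCP; rotation=None keeps the orientation; vel is the mean speed in m/s. With threshold (N) it stops when the force on the tool has changed by that much, and returns True; else False.
- env.set_joints(angles): joint-space move.
- env.grip(opening, f_grip=None): finger opening in m; f_grip is the grip in N (None keeps the last); returns when the fingers have stopped.
- env.sleep(seconds).
- env.ik(position, orientation): joint angles nearest the present ones, or None.
- env.get_state(): the state.
- env.grab_frame(name): name is "scene" or "top" or "wrist"; returns a dict with "color" (384x512x3 uint8, red, green, blue), "camera_matrix" (3x3 intrinsics, pixels), "R" (3x3) and "t" (3): a world point X has camera coordinates R X + t. Camera axes: x right, y down, z forward; pixel columns grow to the right and rows downward; lengths in m; the calibration is good to about 2 mm. A picture is of the moment at which its call begins. There is no depth.
A pose or a line that the arm cannot do raises env.PlanningError and nothing moves.
- env.finish_job(): hands the job in, once; it reports no verdict.
Trained networks look in the newest picture that a camera, given by its name, has taken for a name from the list of things; names that differ only in an ending like _2 or _b are one class to them, and where a whole thing is asked for, a point or a joint stands for the part that bears it (a point fixed in the world has none). Each returns a list of dicts, best first, with "p" (0 to 1); they miss things now and then, are a little off and sometimes report something else, mostly with a low value. They report only what shows in the picture. A call takes as long as a camera call. They do not tell look-alikes from the thing itself.
- env.find_in(camera, query): "box" ([centre column, centre row, width, height] as shares, 0 to 1, of the picture: columns of its width, rows of its height, round what is visible of it).
- env.masks_of(camera, query): "mask" (384x512 bool, what is visible of it) and "box" ([centre column, centre row, width, height] as shares, 0 to 1, of the picture: columns of its width, rows of its height, round what is visible of it).
- env.spot_point(camera, query): "centre" ([column, row] as shares, 0 to 1, of the picture: columns of its width, rows of its height: a listed point, or the origin of a listed thing).
The state is a dict: "time_s": time; "q": joint angles; "joint_vel": joint speeds; "effort": joint torques, N m; "eef_pos": TCP position; "ee_rot": TCP orientation; "ft_force": force on the tool from outside, world axes, zero at the start; "ft_torque": the same for the moment, N m; "finger_gap": finger opening in m.
Only numpy, scipy, OpenCV 4.12 (cv2) and the standard library are available. Lean on these libraries where they do the work, as an engineer would, in place of code of your own. Each camera call takes 0.05 s, during which the arm holds its last target.

## Working session

There is one attempt and no reset: what is moved stays moved. The work goes in short steps, each a Python script; the robot and the scene stay as the last script left them, time stands still between calls to the robot, and variables do not carry over. Pictures are saved under pics/ and viewed, and the job is handed in when it is done.

```bash
mkdir -p pics; cat > h.py <<'E'
import numpy as np, cv2, time
from plant import env
def snap(cam,name):
    f=env.grab_frame(cam); cv2.imwrite('pics/'+name+'.png',f['color'][:,:,::-1]); return f
def ray(f,c,r):
    K=f['camera_matrix'];R=np.array(f['R']);t=np.array(f['t'])
    d=R.T@np.linalg.inv(K)@np.array([c,r,1.]);o=-R.T@t
    return o,d
def atz(f,c,r,z):
    o,d=ray(f,c,r); return o+d*(z-o[2])/d[2]
def proj(f,X):
    p=f['camera_matrix']@(np.array(f['R'])@np.array(X)+f['t']); return p[:2]/p[2]
E
python3 - <<'E'
from h import *
for cam in ['scene','top','wrist']:
    f=snap(cam,cam+'0')
    o,_=ray(f,0,0); print(cam,o.round(3))
    for n,z in [('shell_center',.089),('ram',.089),('post_grip',.122),('die_table',.075)]:
        for r in env.spot_point(cam,n)[:3]:
            c=np.array(r['centre'])*[512,384]; print(n,round(r['p'],2),c.round(1),atz(f,*c,z).round(4))
    for r in env.find_in(cam,'shell_center')[:4]:
        print('box',round(r['p'],2),(np.array(r['box'])*[512,384,512,384]).round(1))
print(env.get_state()['time_s'],env.get_state()['ee_rot'])
E
```

```text
scene [ 1.077 -0.368  0.514]
shell_center 0.66 [282.7 199.1] [ 0.6278 -0.0037  0.089 ]
shell_center 0.66 [182.1 289.1] [ 0.7277 -0.2585  0.089 ]
shell_center 0.64 [255.7 314. ] [ 0.8197 -0.1913  0.089 ]
ram 0.76 [319.6 195.2] [0.6555 0.066  0.089 ]
post_grip 0.71 [283.3 199.1] [ 0.6632 -0.0311  0.122 ]
post_grip 0.59 [262.3 151.6] [0.4999 0.0336 0.122 ]Traceback (most recent call last):
  File "<stdin>", line 6, in <module>
ValueError: it knows: post_grip, ram, shell_center
```

```bash
python3 - <<'E'
from h import *
for cam in ['scene','top','wrist']:
    f=snap(cam,cam+'0')
    o,_=ray(f,0,0); print(cam,o.round(3))
    for n,z in [('shell_center',.089),('ram',.089),('post_grip',.122)]:
        for r in env.spot_point(cam,n)[:5]:
            c=np.array(r['centre'])*[512,384]; print(n,round(r['p'],2),c.round(1),atz(f,*c,z).round(4))
print(env.get_state()['time_s'],env.get_state()['ee_rot'])
a=cv2.imread('pics/scene0.png');b=cv2.imread('pics/top0.png')
E
```

```text
scene [ 1.077 -0.368  0.514]
shell_center 0.87 [256.2 314. ] [ 0.82   -0.1907  0.089 ]
shell_center 0.58 [157.4 255.8] [ 0.6451 -0.2646  0.089 ]
shell_center 0.57 [182.9 285.9] [ 0.7228 -0.2552  0.089 ]
shell_center 0.55 [281.9 200.4] [ 0.6304 -0.0075  0.089 ]
ram 0.62 [320.8 194.6] [0.6553 0.0694 0.089 ]
post_grip 0.8 [262.3 151. ] [0.4976 0.0352 0.122 ]
top [ 0.545 -0.049  0.775]
shell_center 0.87 [362.3 239. ] [ 0.5638 -0.2254  0.089 ]
shell_center 0.84 [314.9 142.8] [ 0.7421 -0.138   0.089 ]
shell_center 0.8 [355.3 194. ] [ 0.6463 -0.2133  0.089 ]
shell_center 0.7 [218.1 273.4] [0.4947 0.035  0.089 ]
shell_center 0.63 [241.6 196.9] [ 0.6355 -0.0029  0.089 ]
ram 0.57 [203.9 184.6] [0.6569 0.0686 0.089 ]
post_grip 0.61 [218.2 272.9] [0.4979 0.0308 0.122 ]
wrist [0.066 0.502 0.373]
0.8 [ 0.09755185  0.70035359 -0.09753515  0.70033948]
```

View pics/scene0.png

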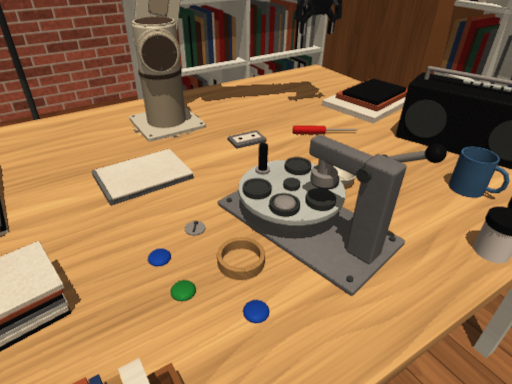

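View pics/top0.png

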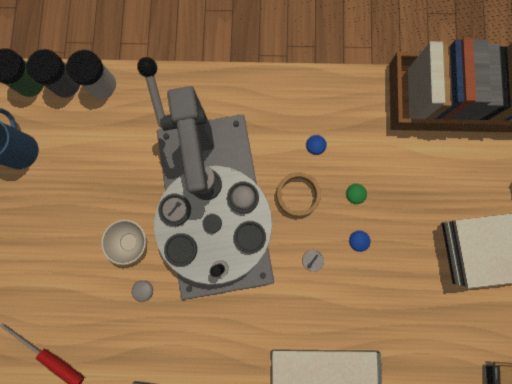

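View pics/wrist0.png

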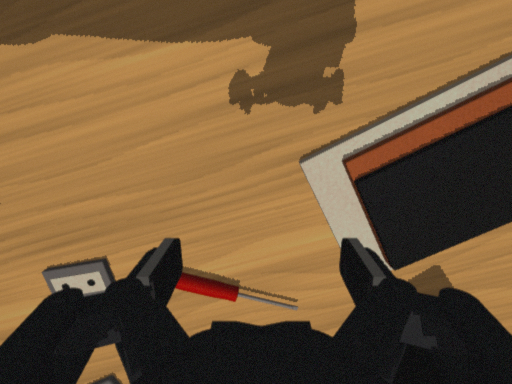

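```bash
python3 - <<'E'
import cv2,numpy as np
a=cv2.imread('pics/scene0.png')[130:230,220:360];b=cv2.imread('pics/top0.png')[160:290,145:285]
a=cv2.resize(a,(700,500),interpolation=cv2.INTER_CUBIC);b=cv2.resize(b,(560,520),interpolation=cv2.INTER_CUBIC)
cv2.imwrite('pics/za.png',a);cv2.imwrite('pics/zb.png',b)
from h import *
f=env.grab_frame('top'); s=env.grab_frame('scene')
ax=np.array([.582,.0515])
for nm,X in [('post',[.498,.032,.142]),('hub',[.582,.0515,.08]),('ram',[.656,.069,.126])]: print(nm,proj(f,X).round(1),proj(s,X).round(1))
E
```

```text
post [216.  273.7] [261.4 143.2]
hub [211.9 225.2] [290.6 183.3]
ram [200.2 181.7] [323.2 179.2]
```

View pics/za.png

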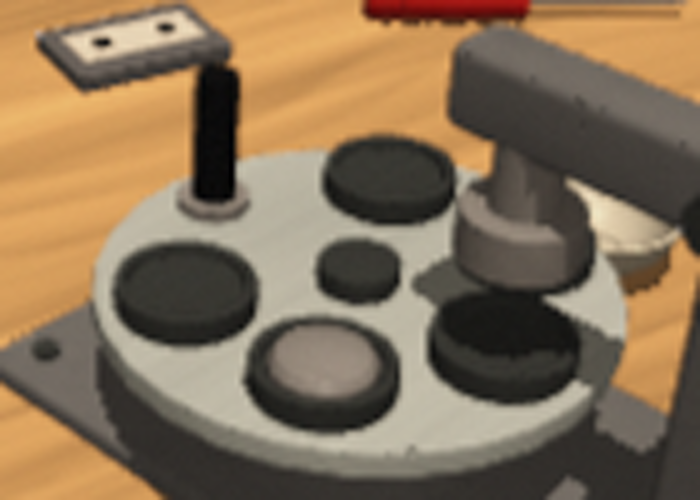

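View pics/zb.png

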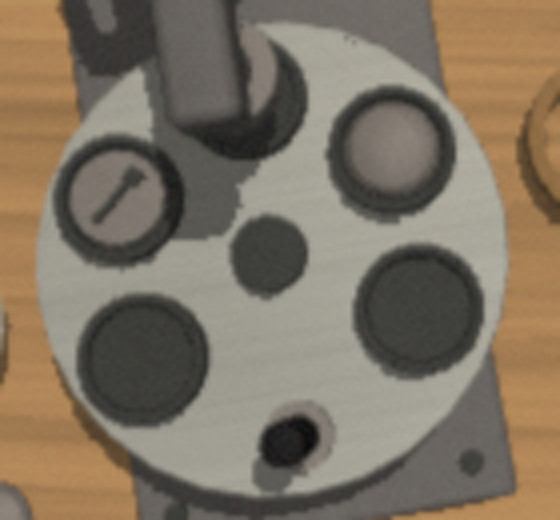

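```bash
cat >> h.py <<'E'
from scipy.spatial.transform import Rotation as Ro
def quat(a):
    return Ro.from_matrix(np.array([[0,0,-1.],[np.cos(a),np.sin(a),0],[np.sin(a),-np.cos(a),0]]).T).as_quat()
E
python3 - <<'E'
from h import *
f=env.grab_frame('top')
print('postbase',atz(f,219.3,268.8,.078).round(4),'hub',atz(f,212.25,223.5,.085).round(4))
P=np.array([.498,.033]);R=np.array([.656,.069]);u=(R-P)/np.linalg.norm(R-P)
mid=(P+R)/2; ax=mid+u*0.0025; print('axis',ax,'yaw',np.degrees(np.arctan2(u[1],u[0])))
# disc mask: light grey
img=f['color'].astype(int); 
yaw=np.arctan2(u[1],u[0])
for off in (np.pi/2,-np.pi/2):
    q0=None
    for th in np.radians([0,30,60]):
        p=ax-.085*np.array([np.cos(yaw+th),np.sin(yaw+th)])
        for z in (.103,.2): print(off,np.degrees(th).round(),z,env.ik([*p,z],quat(yaw+off+th)))
E
```

```text
postbase [0.5022 0.0345 0.078 ] hub [0.5849 0.0502 0.085 ]
axis [0.57943753 0.05155539] yaw 12.835609486401438
1.5707963267948966 0.0 0.103 [ 0.06570228  0.33167405 -0.22263749  1.01648479  0.         -0.15832137]
1.5707963267948966 0.0 0.2 [ 0.06570228  0.2519488  -0.06270408  1.25614345  0.         -0.15832137]
1.5707963267948966 30.0 0.103 [-0.01205859  0.36643068 -0.17056944  1.03379621  0.         -0.75968101]
1.5707963267948966 30.0 0.2 [-0.01205859  0.28988    -0.01143499  1.26948135  0.         -0.75968101]
1.5707963267948966 60.0 0.103 [-5.34508515e-02  4.34459517e-01 -6.45180348e-02  1.07181877e+00
 -4.44089210e-16 -1.32467205e+00]
1.5707963267948966 60.0 0.2 [-5.34508515e-02  3.64381157e-01  9.43189094e-02  1.30073408e+00
 -4.44089210e-16 -1.32467205e+00]
-1.5707963267948966 0.0 0.103 [ 0.06570228  0.33167405 -0.22263749  1.01648479  0.          2.98327129]
-1.5707963267948966 0.0 0.2 [ 0.06570228  0.2519488  -0.06270408  1.25614345  0.          2.98327129]
-1.5707963267948966 30.0 0.103 [-0.01205859  0.36643068 -0.17056944  1.03379621  0.          2.38191164]
-1.5707963267948966 30.0 0.2 [-0.01205859  0.28988    -0.01143499  1.26948135  0.          2.38191164]
-1.5707963267948966 60.0 0.103 [-0.05345085  0.43445952 -0.06451803  1.07181877  0.          1.8169206 ]
-1.5707963267948966 60.0 0.2 [-0.05345085  0.36438116  0.09431891  1.30073408  0.          1.8169206 ]
```

```bash
cat >> h.py <<'E'
AX=np.array([.582,.0512]); YAW=np.radians(12.5)
def pose(th,r=.085):
    return AX-r*np.array([np.cos(YAW+th),np.sin(YAW+th)]), quat(YAW+th+np.pi/2)
E
python3 - <<'E'
from h import *
p,q=pose(0); print(p)
env.reach([*p,.2],q)
env.grip(.055,30)
f=snap('wrist','w1'); snap('scene','s1')
for r in env.spot_point('wrist','post_grip')[:3]:
    c=np.array(r['centre'])*[512,384]; print(round(r['p'],2),c.round(1),atz(f,*c,.122).round(4))
print('expect',proj(f,[*p,.122]).round(1),proj(f,[*p,.142]).round(1))
st=env.get_state();print(st['time_s'],st['eef_pos'],st['finger_gap'])
E
```

```text
[0.49901484 0.03280263]
0.91 [259.8 201.2] [0.5017 0.033  0.122 ]
expect [260.3 198.2] [260.2 206.3]
3.5833 [0.49901113 0.03286516 0.19999059] 0.055380247163503364
```

View pics/w1.png

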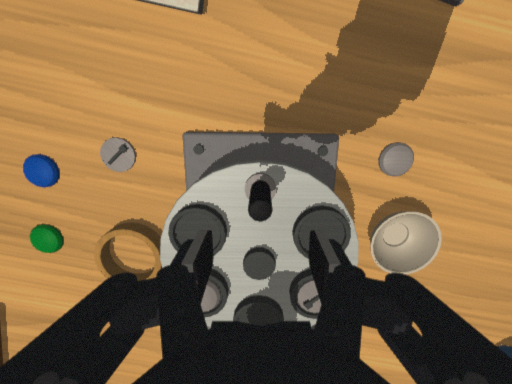

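View pics/s1.png

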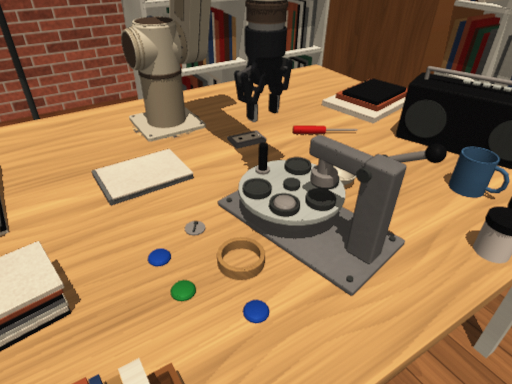

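```bash
sed -i 's/AX=np.array(\[.582,.0512\])/AX=np.array([.5842,.0514])/' h.py
python3 - <<'E'
from h import *
p,q=pose(0); print(p)
print(env.line_to([*p,.2],q,vel=.05))
print(env.line_to([*p,.104],vel=.1,threshold=8))
env.grip(.0,30)
st=env.get_state();print(st['time_s'],st['eef_pos'],st['finger_gap'],st['ft_force'])
snap('scene','s2')
E
```

```text
[0.50121484 0.03300263]
False
False
5.35 [0.50159797 0.03300432 0.10461426] 0.0189083864651934 [0.05115514 0.15765396 3.16865262]
```

View pics/s2.png

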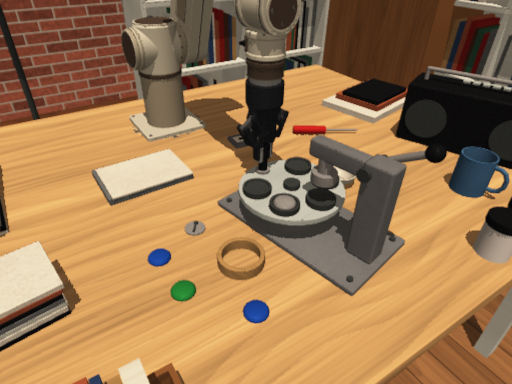

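The fingers stopped at a 19 mm gap on the 20 mm post, so it's gripped (around pixel 262,165). Next I turn the table anticlockwise along the arc.

```bash
python3 - <<'E'
from h import *
for d in range(6,61,6):
    p,q=pose(np.radians(d))
    env.line_to([*p,.104],q,vel=.03)
    st=env.get_state(); F=st['ft_force']
    print(d,round(st['time_s'],2),F.round(1) if hasattr(F,'round') else F,round(st['finger_gap'],4))
    if np.linalg.norm(F)>30: print('stop');break
snap('scene','s3');snap('top','t3')
E
```

```text
6 5.85 [-2.4  0.6  6. ] 0.0191
12 6.3 [-2.   1.   4.7] 0.0191
18 6.75 [-1.6  0.   6.3] 0.0191
24 7.2 [-1.5 -0.5  6.6] 0.0191
30 7.65 [-2.4 -2.1  6. ] 0.0195
36 8.1 [-0.9 -3.5  5.7] 0.0191
42 8.55 [-1.5 -5.3  5.8] 0.0193
48 9.0 [-1.1 -4.3  5.4] 0.0196
54 9.45 [-0.2 -5.8  6.1] 0.0193
60 9.9 [-1.8 -5.1  4.9] 0.0194
```

View pics/s3.png

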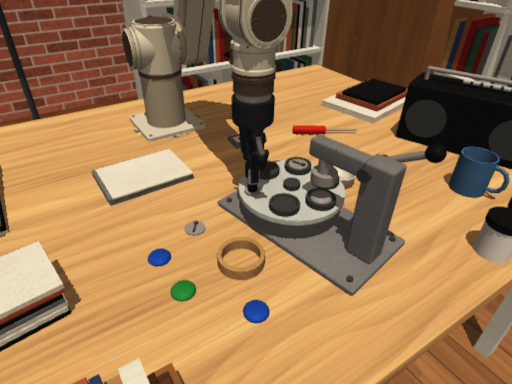

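View pics/t3.png

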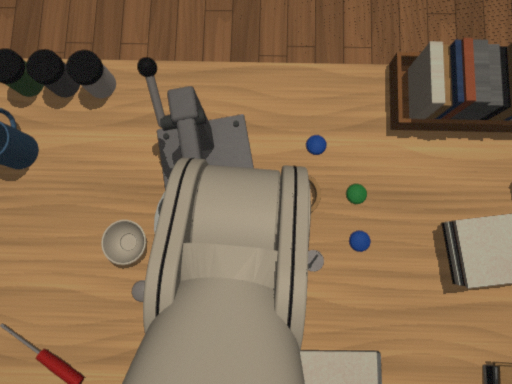

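The scene view has the shell's die now under the ram (about 321,198). The pin-back has moved to (298,164). Releasing and backing off.

```bash
python3 - <<'E'
from h import *
env.grip(.05,30)
env.sleep(.3)
p,q=pose(np.radians(60))
env.line_to([*p,.22],vel=.12)
env.reach([.30,.25,.28],quat(np.pi/2))
f=snap('scene','s4');t=snap('top','t4')
st=env.get_state();print(st['time_s'],st['eef_pos'],st['finger_gap'],st['ft_force'])
for cam,F in(('top',t),('scene',f)):
  for n,z in [('shell_center',.089),('ram',.089),('post_grip',.122)]:
    for r in env.spot_point(cam,n)[:5]:
        c=np.array(r['centre'])*[512,384]; print(cam,n,round(r['p'],2),c.round(1),atz(F,*c,z).round(4))
p,_=pose(np.radians(60));print('expect post',p)
a=cv2.imread('pics/s4.png')[130:230,220:360];b=cv2.imread('pics/t4.png')[160:290,145:285]
cv2.imwrite('pics/m4.png',np.hstack([cv2.resize(a,(420,300),interpolation=2),cv2.resize(b,(323,300),interpolation=2)]))
E
```

```text
13.6667 [0.3003526  0.24979581 0.27980178] 0.050074068672864826 [ 0.21955339 -0.12117993 -0.16035496]
top shell_center 0.92 [354.5 188.3] [ 0.6569 -0.2119  0.089 ]
top shell_center 0.64 [317.6 140.6] [ 0.7466 -0.1431  0.089 ]
top shell_center 0.61 [360.4 238.8] [ 0.5641 -0.2219  0.089 ]
top shell_center 0.51 [207.2 182.1] [0.6618 0.0626 0.089 ]
top ram 0.61 [206.3 184.8] [0.6566 0.0641 0.089 ]
top post_grip 0.59 [255.4 241.1] [ 0.5541 -0.0317  0.122 ]
scene shell_center 0.85 [255.3 312.6] [ 0.8175 -0.1906  0.089 ]
scene shell_center 0.81 [158.7 253.6] [ 0.6416 -0.261   0.089 ]
scene shell_center 0.6 [184.7 286.4] [ 0.725  -0.2533  0.089 ]
scene shell_center 0.57 [319.9 192.4] [0.6486 0.0729 0.089 ]
scene ram 0.9 [321.7 193.6] [0.6537 0.0731 0.089 ]
scene post_grip 0.86 [250.9 170.4] [ 0.5516 -0.0287  0.122 ]
expect post [ 0.55864001 -0.02966594]
```

View pics/m4.png

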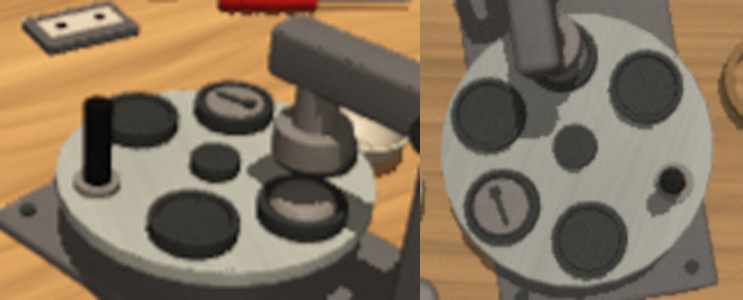

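```bash
python3 - <<'E'
from h import *
env.sleep(.3)
print(env.get_state()['time_s']); print(env.finish_job())
E
```

```text
14.2667
the job is handed in; nothing more can be done
None
```

The die holding the domed shell is now under the ram, and I handed the job in at 14.3 s. I gripped the black post, turned the table 60° anticlockwise because the shell was to the right of the ram, then let go and moved the arm clear.

- **Table position:** after release, the right-hand die sits at about the same top-view pixel where the shell's die started (242,198), so the table is in its detent.
- **Shell:** the scene view shows it lying in its die under the ram. The network put the shell within about 5 mm of the ram's point in both the scene and top views.
- **Pin-back:** it moved one position away from the ram and is still in its die.
- **Forces:** while turning, the readings after each step stayed below about 9 N.
- **Robot:** it was touching nothing at hand-in.
- **Disagreement:** the network placed the post about 5–7 mm from where I expected it after the turn. My estimates of the table's axis differed by a similar amount, so I relied on the die positions instead.

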